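# Unlock the awl from its safety well and lean it on the bench rest

## Task

Get the awl ready for use: it stands locked in its leaning safety well by a hidden twist lock. Without forcing it, turn it by the handle and feel, turning one way and then the other, for the place where it lets go; draw it straight out and set it down (do not drop it) on the wooden rest, tip in the tray and handle leaning in the brass fork. Leave the glue jar, the dye bottle and the mallet where they are.

Things in the scene. Friction and masses are not known exactly. Their poses are not given: they have to be found in the camera images.
- awl: Awl, 200 mm long, 160 g. Origin at the tip, z runs up to the butt of the handle. Steel blade 10 mm across to z = 80 mm (tip 6 mm); brass guard disc 66 mm across at z 80 to 85; ferrule 22 mm across to z 105; pale wooden handle z 105 to 200, 26 mm (x) by 18 mm (y), red band at its lower end. Centre of mass about z = 95. It starts guard on the well's rim, z along the well's axis, y horizontal.
- awl_tip (a point): The awl's tip (its origin).
- awl_grip (a point): A good place to grip the handle, on its axis at z = 175 mm, 25 mm below the butt; pinch across the 18 mm (y) width.
- awl_neck (a point): Point on the handle's axis at z = 128 mm from the tip; the part that lies in the fork of the rest.
- holder: Fixed dark cast-iron foot, 140 x 100 x 20 mm, origin at the centre of its underside, carrying the well.
- well: Fixed green steel tube, 60 mm outside, 50 mm inside, 95 mm long, leaning 28 degrees from vertical to the robot's side (the holder's -x). Origin at the centre of its lower end, z along the axis out of the mouth. Low inside (z 6 to 26 mm) the tip stands in an 18 mm wide hole. The awl must be drawn 80 mm along the axis to be clear.
- rest: Fixed dark wooden rest, base 170 x 100 x 14 mm, origin at the centre of its underside, x away from the robot's side. On it a square cork-lined tray (inside 68 x 68 mm, walls 6 mm thick, top 38 mm above the bench) and, nearer the robot, a brass wire fork on two posts. An awl on it has its tip on the tray's floor and leans 28 degrees from vertical to the rest's -x, in the fork.
- rest_tray (a point): Point on the floor of the tray, at its centre, 20 mm above the bench: where the awl's tip goes (x 35 mm in the rest's frame).
- rest_fork (a point): Where the awl's axis passes the fork when it leans with its 18 mm width along the rest's y: 128 mm from rest_tray, at (-25, 0, 133) mm in the rest's frame. The crossbar (8 mm wire along y, 60 mm between post centres) runs 17 mm below it, square to the axis; two prongs stand up from its ends, square to the leaning axis, 45 mm long, spreading to 80 mm apart.
- glue_jar: Bystander: white jar with a blue label, 60 mm across, 85 mm high, origin at the centre of its underside.
- dye_bottle: Bystander: small amber bottle, 40 mm across, 75 mm high, origin at the centre of its underside.
- mallet: Bystander: wooden mallet lying down, head 100 mm long and 76 mm thick, handle along its x, origin on the bench under the middle of the head.
- awl_pin (a point): Middle of the awl's square steel cross-pin, on the axis at z = 66 mm; the pin is 9 mm thick and 34 mm long, along the awl's y. It is hidden in the well at the start, under the slotted plate.
- well_mouth (a point): Centre of the rim (well z = 95 mm). 1 to 7 mm below it, under the guard, is a stiff plate with an 18 mm wide slot. The awl turns easily. Pulled, it rises 2.5 mm and is stopped, unless its pin lines up with the slot to about 12 degrees. The slot lies differently each time: a turn of 34 to 90 degrees one way (not known which), or the rest of a half turn the other way, frees the awl.
Things that resemble listed ones, but are neither listed nor needed, are in the scene too. What is shaped like the holder but red is not meant.

How it is judged:
On the way:
1. the awl is drawn clear of the well, its tip above the rim (z of awl_tip in the frame of well above 0.095 m).
At the end, for the whole second after the job is handed in: The awl leans on the rest, released and still: its tip on the tray's floor (within 50 mm of the tray's centre and 16.5 to 35 mm above the bench), its neck within 35 mm of the fork's point, leaning 17 to 40 degrees from vertical (horizontal distance between awl_tip and rest_tray below 0.05 m and height (world z) of awl_tip between 0.0165 and 0.035 m and distance between awl_neck and rest_fork below 0.035 m and angle between awl's own z axis and vertical between 0.3 and 0.7 rad and contact force between awl and rest above 0.2 N and contact force between awl and the fingers below 0.05 N and linear speed of awl below 0.02 m/s); the robot touches nothing.
It fails at once if the awl is forced in its lock (more than 80 N between awl and well) (contact force between awl and holder above 80 N).
It fails at once if the awl is dropped (falls faster than 0.7 m/s with no finger on it) (contact force between awl and the fingers below 0.01 N and linear speed of awl above 0.7 m/s).
It fails at once if the glue jar, dye bottle or mallet is moved more than 30 mm (distance of any of glue_jar, dye_bottle, mallet from where it was at the start of the episode above 0.03 m).
It also fails if it takes over 58 s, if anything falls off the work surface, if the arm or the gripper's body presses on something with over 40 N, if the wrist force passes 120 N, or if a joint passes its speed limit or range.

## Robot

A 6-joint arm with a two-finger parallel gripper is mounted at the origin on the work surface. World frame = base frame: x ahead of the robot, y to its left, z up, the work surface at z = 0. Lengths are in m, angles in rad, forces in N, time in s.
With the tool pointing down it reaches from about 0.425 to 0.95 m from the base axis. Payload 3.5 kg.
Tool frame: the origin (TCP) lies between the finger pads; the fingertips stand 14 mm ahead of it and the grasp point (between the pads) lies 5 mm behind it; z points along the fingers, y is the direction in which the jaws open and shut (so a half turn about z gives the same grasp; the last joint's range is limited). The gripper opens to 85 mm and grips with 20 to 120 N. Pads are 22 mm wide; open, the fingers measure 114 mm over their backs; the gripper's body (76 mm by 85 mm) begins 54 mm behind the grasp point. The pads swing forward as they close: fully open they stand 13 mm farther back than shut.
Start: joints at [1.142, 0.286, 1.577, -0, 1.279, -0.15], TCP at [0.186, 0.649, 0.245] pointing down, gripper open.
Joint ranges: [-2.77, 2.77], [-0.9, 2.22], [0.21, 2.48], [-1.53, 4.67], [0.24, 2.81], [-2.84, 2.84]. Speed limits (rad/s): [2.79, 2.79, 3.14, 3.14, 3.14, 3.14].

## Interface

Orientations are given as a unit quaternion [x, y, z, w].
In Python, from plant import ctrl gives the robot as it stands. The module is installed in compiled form; this text tells all that it offers.
- The arm moves only by the tool servo_tool, never from a script. Its argument "increments" is text: rows parted by semicolons, each of 7 numbers parted by spaces: the turn, a rotation vector about the tool's x, y, z in rad, then the shift along the tool's x, y, z in cm, then the finger opening in cm, from 0 to 8.54. In form: ax ay az dx dy dz claw; .... A call has 1 to 10 rows; each row is the pose to reach, as a shift and turn from the pose commanded when the call began, along the tool's axes at that moment; what a row does not reach only later rows make up. A row lasts 1/12 s, in which the tool goes at most 41.7 mm and 7.16 degrees, less where a joint would pass 70% of its speed; a pose out of reach is approached as far as the arm can. A call with a gripper value outside its range is refused whole. The fingers move at their own pace and stop on an object; "grip_force" is the grip in N (left out, the last holds). Time passes only in rows, so rows that repeat a pose let the fingers close. It gives the time, the measured TCP pose, the force and the opening at its end, in the units of the state.
- ctrl.get_state(): the state, without advancing time (a new reading comes with each control period).
- ctrl.read_camera(name): name is "side" or "top"; returns (picture, depth): 480x640x3 uint8, red, green, blue; 480x640 float32, m along the optical axis (not along the pixel's ray), 0 where there is no reading.
- ctrl.camera_info(name): a dict with "camera_matrix" (3x3 intrinsics, pixels), "world_to_cam" (4x4, takes a point from world to camera coordinates). Camera axes: x right, y down, z forward; pixel columns grow to the right and rows downward; lengths in m; the calibration is good to about 2 mm. A picture is of the moment at which its call begins. camera_info takes no time and is no camera call.
- ctrl.sign_off(): hands the job in, once; it reports no verdict.
The state is a dict: "time": time; "qpos": joint angles; "dq": joint speeds; "joint_efforts": joint torques, N m; "eef_pos": TCP position; "tcp_rot": TCP orientation; "contact_force": force on the tool from outside, world axes, zero at the start; "wrist_torque": the same for the moment, N m; "opening": opening from 0.0 (shut) to 1.0 (fully open).
Only numpy, scipy, OpenCV 4.12 (cv2) and the standard library are available. Lean on these libraries where they do the work, as an engineer would, in place of code of your own. Each camera call takes 0.05 s, during which the arm holds its last target.

## Working session

There is one attempt and no reset: what is moved stays moved. The work goes in short steps, Python scripts to look and compute and a tool call to move; the robot and the scene stay as the last step left them, time stands still between calls to the robot, and variables do not carry over. Pictures are saved under pics/ and viewed, and the job is handed in when it is done.

Besides the shell and the picture viewer there is one more tool, called after "Request:" as a command line: name --argument value ..., lists and objects as JSON in quotes. servo_tool: Moves the arm, as the interface text tells. Its arguments: {"type":"object","properties":{"increments":{"type":"string"},"grip_force":{"type":"number"}},"required":["increments"]}

```bash
mkdir -p pics
cat > h.py <<'E'
import numpy as np, cv2, json
from plant import ctrl
from scipy.spatial.transform import Rotation as R
def snap(n,tag):
    im,d=ctrl.read_camera(n); cv2.imwrite(f'pics/{tag}.png',im[:,:,::-1]); np.savez(f'pics/{tag}.npz',im=im,d=d); return im,d
def cam(n):
    i=ctrl.camera_info(n); return np.array(i['camera_matrix']),np.array(i['world_to_cam'])
def cloud(n,d):
    K,T=cam(n); v,u=np.mgrid[:480,:640]
    P=np.stack([(u-K[0,2])/K[0,0]*d,(v-K[1,2])/K[1,1]*d,d],-1)
    W=(P-T[:3,3])@T[:3,:3]; W[d<=0]=np.nan; return W
def proj(n,p):
    K,T=cam(n); c=T[:3,:3]@np.array(p)+T[:3,3]; q=K@c; return q[:2]/q[2]
E
python3 - <<'E'
from h import *
for n in('side','top'): snap(n,n+'0'); K,T=cam(n); print(n,K[0,0],-T[:3,:3].T@T[:3,3],T[2,:3])
print(ctrl.get_state())
E
```

```text
side 524.7398986760758 [-0.14120686 -0.52262723  0.92136597] [ 0.53277148  0.51888635 -0.66851441]
top 541.1069181960381 [0.2632938  0.07696558 1.14157417] [ 0.19143035  0.02394025 -0.98121419]
{'time': 0.1, 'qpos': array([ 1.14197055e+00,  2.87103885e-01,  1.57804999e+00,  1.52408241e-05,
        1.27860698e+00, -1.50003107e-01]), 'dq': array([-0.00144928, -0.00324049, -0.0038285 , -0.00094635, -0.00035846,
       -0.00096317]), 'joint_efforts': array([-2.80450922e-04, -4.07299232e+01, -2.93700349e+01, -1.92220573e-04,
        3.45133791e-03, -1.06708038e-05]), 'eef_pos': array([0.18550552, 0.64841323, 0.2440571 ]), 'tcp_rot': array([ 1.38962283e-01,  9.90297081e-01, -1.03692900e-03, -3.16383331e-04]), 'contact_force': array([ 1.04219578, -0.52902701,  0.20438647]), 'wrist_torque': array([ 0.00772734, -0.02726172, -0.00148647]), 'opening': 1.0044891189849035}
```

View pics/side0.png

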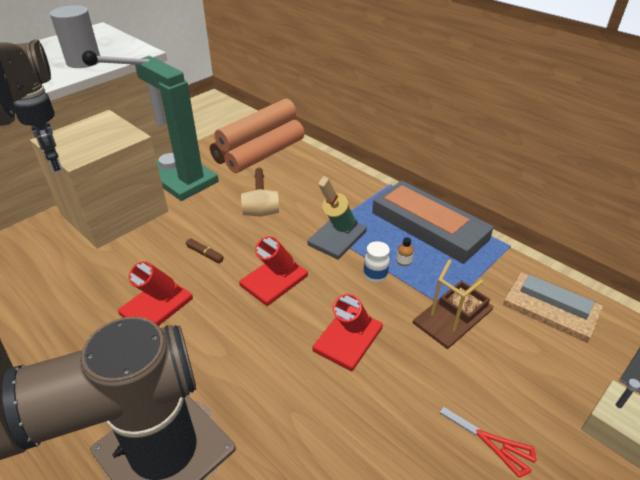

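View pics/top0.png

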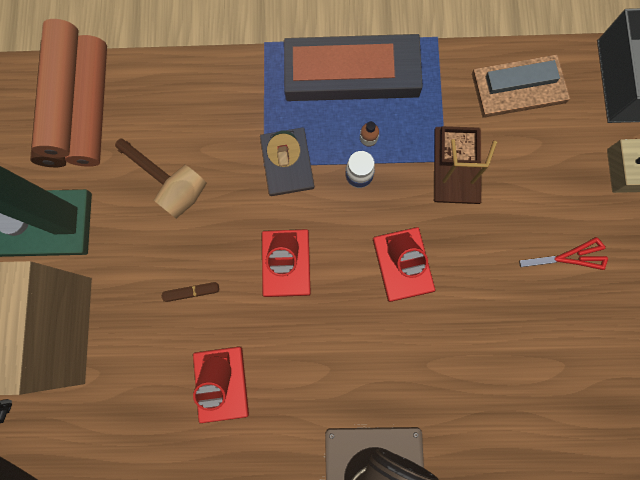

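The only dark holder with a green well is at side (338,235) / top (287,160). The three red feet at side (155,300), (274,270) and (348,330) are ruled out by their colour. The rest is at side (455,305) / top (458,165). I'll confirm with a crop and measure.

Run:
```python
from h import *
s=np.load('pics/side0.npz');t=np.load('pics/top0.npz')
a=cv2.resize(s['im'][165:265,295:395],(400,400),interpolation=2)
b=cv2.resize(t['im'][115:205,245:335],(400,400),interpolation=2)
c=cv2.resize(s['im'][250:350,405:505],(400,400) ,interpolation=2)[:,:]
cv2.imwrite('pics/crop0.png',cv2.resize(np.hstack([a,b]),(800,400))[:,:,::-1])
e=cv2.resize(t['im'][115:215,415:515],(400,400),interpolation=2)
cv2.imwrite('pics/crop1.png',np.hstack([c,e])[:,:,::-1])
# point sets
for n,q,(r0,r1,c0,c1) in(('top',t,(120,205,250,320)),('side',s,(170,260,300,372))):
    W=cloud(n,q['d'])[r0:r1,c0:c1].reshape(-1,3);col=q['im'][r0:r1,c0:c1].reshape(-1,3).astype(int)
    hs=cv2.cvtColor(q['im'],cv2.COLOR_RGB2HSV)[r0:r1,c0:c1].reshape(-1,3)
    m=(np.abs(W[:,2]-.02)<.004)&(hs[:,1]<110)
    P=W[m]; rect=cv2.minAreaRect((P[:,:2]*1000).astype(np.float32)); print(n,'foot',m.sum(),rect)
    print(cv2.boxPoints(rect))
    g=W[:,2]>.03
    print('max z',np.nanmax(W[:,2]))
    for z in np.arange(.04,.24,.015):
        k=g&(abs(W[:,2]-z)<.0075)
        if k.sum(): print(round(z,3),k.sum(),W[k].mean(0).round(4),col[k].mean(0).round())
for n,q,(r0,r1,c0,c1) in(('top',t,(122,207,430,500)),('side',s,(255,348,410,496))):
    W=cloud(n,q['d'])[r0:r1,c0:c1].reshape(-1,3)
    m=(np.abs(W[:,2]-.014)<.004)
    P=W[m]; rect=cv2.minAreaRect((P[:,:2]*1000).astype(np.float32)); print(n,'rest',m.sum(),rect);print(cv2.boxPoints(rect))
    m=(np.abs(W[:,2]-.038)<.004);P=W[m]; rect=cv2.minAreaRect((P[:,:2]*1000).astype(np.float32)); print(n,'tray',m.sum(),rect);
    m=W[:,2]>.055
    print(W[m].min(0),W[m].max(0))
```

```text
top foot 1696 ((655.8861694335938, 167.733154296875), (140.6782989501953, 99.44306182861328), 8.678439140319824)
[[578.8499   206.27202 ]
 [593.8548   107.967514]
 [732.9224   129.19429 ]
 [717.91754  227.4988  ]]
max z 0.23536728324923734
0.04 10 [0.7074 0.1656 0.0414] [62. 61. 61.]
0.055 16 [0.7029 0.1679 0.0555] [59. 66. 64.]
0.07 17 [0.6985 0.1694 0.0703] [52. 62. 54.]
0.085 18 [0.691  0.1681 0.0856] [48. 60. 51.]
0.1 11 [0.6716 0.1667 0.1013] [68. 70. 54.]
0.115 192 [0.627  0.1611 0.117 ] [157. 129.  80.]
0.13 396 [0.6484 0.1669 0.1303] [164. 134.  83.]
0.145 68 [0.6596 0.1676 0.1397] [159. 130.  81.]
0.16 17 [0.633  0.1631 0.1605] [116.  68.  52.]
0.175 12 [0.6258 0.1614 0.1746] [109.  80.  62.]
0.19 12 [0.6174 0.1596 0.1899] [109.  85.  64.]
0.205 14 [0.6092 0.1576 0.2053] [112.  90.  67.]
0.22 93 [0.586  0.1572 0.2233] [154. 128.  94.]
0.235 62 [0.5924 0.158  0.2306] [160. 134. 100.]
side foot 942 ((656.0764770507812, 167.59213256835938), (143.140869140625, 102.80799102783203), 8.049100875854492)
[[578.0134   208.4683  ]
 [592.4088   106.673134]
 [734.1395   126.71596 ]
 [719
[... 839 characters left out ...]
0.524   -247.62445]
 [ 720.4178  -258.5434 ]
 [ 726.862   -158.27484]
 [ 556.9682  -147.3559 ]]
top tray 445 ((655.3565673828125, -204.11724853515625), (81.74415588378906, 120.86041259765625), 85.78228759765625)
[ 0.5924132  -0.24659243  0.05512298] [ 0.64547605 -0.16002805  0.15288275]
side rest 1445 ((679.8578491210938, -170.416015625), (291.1798400878906, 182.0122528076172), 38.3614501953125)
[[ 509.21887  -189.41316 ]
 [ 622.17944  -332.131   ]
 [ 850.4968   -151.41887 ]
 [ 737.53625    -8.701019]]
side tray 365 ((689.056884765625, -162.00863647460938), (230.5294952392578, 138.75025939941406), 52.369285583496094)
[ 0.59125996 -0.24727593  0.05527986] [ 0.64507651 -0.16091867  0.15248112]
```

View pics/crop0.png

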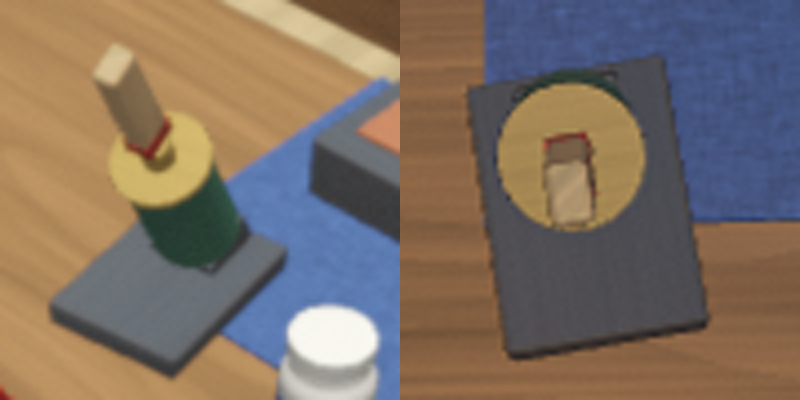

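View pics/crop1.png

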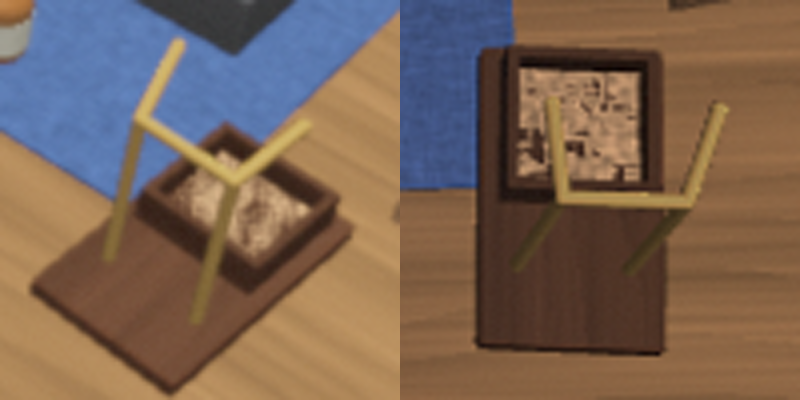

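```bash
cat >> h.py <<'E'
def going(p,Rt,st=None):
    "increment from current measured pose to target, tool axes: rotvec, cm"
    st=st or ctrl.get_state(); R0=R.from_quat(st['tcp_rot']); 
    return (R0.inv()*Rt).as_rotvec().round(4),(R0.inv().apply(np.array(p)-st['eef_pos'])*100).round(2)
E
python3 - <<'E'
from h import *
s=np.load('pics/side0.npz');t=np.load('pics/top0.npz')
psi=np.radians(8.6); a=np.array([-np.sin(np.radians(28))*np.cos(psi),-np.sin(np.radians(28))*np.sin(psi),np.cos(np.radians(28))]); yv=np.array([-np.sin(psi),np.cos(psi),0]); xv=np.cross(yv,a)
print('a',a)
for n,q,(r0,r1,c0,c1) in(('top',t,(120,205,250,320)),('side',s,(170,260,300,372))):
    W=cloud(n,q['d'])[r0:r1,c0:c1].reshape(-1,3)
    h=W@a
    # guard plane peak
    o=np.array([.65,.166,.125])
    L=np.stack([(W-o)@xv,(W-o)@yv,(W-o)@a],1)
    k=(abs(L[:,2])<.012)&(np.hypot(L[:,0],L[:,1])<.045)
    # exclude the handle/tube: fit plane robustly
    med=np.median(L[k,2]); k&=abs(L[:,2]-med)<.003
    c,r=cv2.minEnclosingCircle((L[k,:2]*1000).astype(np.float32)); A=np.c_[L[k,:2],np.ones(k.sum())]; co=np.linalg.lstsq(A,L[k,2],rcond=None)[0]
    g=o+xv*c[0]/1000+yv*c[1]/1000+a*med
    print(n,'guard',k.sum(),c,r,med,co,g,'butt pred',g+a*.115)
    k=(abs(L[:,2]-med-.115)<.005)&(np.hypot(L[:,0],L[:,1])<.03)
    rr=cv2.minAreaRect((L[k,:2]*1000).astype(np.float32)); print('butt',k.sum(),rr,np.median(L[k,2])-med, o+xv*rr[0][0]/1000+yv*rr[0][1]/1000+a*np.median(L[k,2]))
W=cloud('top',t['d']); w2=cloud('side',s['d'])
for r in range(170,440,30): print(r,[tuple((W[r,c]*100).round().tolist()) for c in range(5,200,28)])
print('block side',w2[140,100],w2[60,160],w2[115,180])
E
```

```text
a [-0.464193   -0.07020259  0.88294759]
top guard 568 (-8.683330535888672, 1.0679852962493896) 32.951541900634766 0.005325495919764579 [0.00054918 0.00042573 0.00529845] [0.63978752 0.16553564 0.12562556] butt pred [0.58640532 0.15746234 0.22716453]
butt 133 ((-8.085160255432129, 0.9679937362670898), (25.089672088623047, 17.517873764038086), 0.8234676122665405) 0.11472918445434763 [0.5870682  0.15746146 0.22720624]
side guard 271 (-8.528926849365234, 0.7544434666633606) 33.41267776489258 0.005614634133713945 [-0.00062448 -0.00568405  0.00561697] [0.63983499 0.16522571 0.12595334] butt pred [0.58645279 0.15715241 0.22749231]
butt 75 ((-9.829092979431152, 0.7357826232910156), (25.60411262512207, 19.69462776184082), 1.561163306236267) 0.1143738054055369 [0.58561118 0.15700626 0.22632902]
170 [(55.0, 61.0, 30.0), (65.0, 74.0, -0.0), (65.0, 67.0, 0.0), (65.0, 61.0, -0.0), (65.0, 55.0, -0.0), (64.0, 47.0, 3.0), (64.0, 42.0, 0.0)]
200 [(51.0, 62.0, 28.0), (53.0, 62.0, 20.0), (55.0, 61.0, 10.0), (58.0, 60.0, 1.0), (58.0, 55.0, -1.0), (58.0, 48.0, -0.0), (56.0, 40.0, 7.0)]
230 [(51.0, 76.0, 5
[... 390 characters left out ...]
0, 41.0, 2.0)]
320 [(31.0, 62.0, 24.0), (31.0, 59.0, 22.0), (31.0, 59.0, 12.0), (32.0, 59.0, 0.0), (32.0, 53.0, -0.0), (32.0, 47.0, 0.0), (32.0, 41.0, -0.0)]
350 [(26.0, 62.0, 24.0), (26.0, 59.0, 21.0), (26.0, 59.0, 11.0), (26.0, 59.0, -0.0), (26.0, 52.0, 0.0), (26.0, 47.0, 0.0), (25.0, 41.0, -0.0)]
380 [(21.0, 61.0, 24.0), (21.0, 59.0, 20.0), (20.0, 59.0, 10.0), (20.0, 58.0, -0.0), (20.0, 52.0, 0.0), (nan, nan, nan), (19.0, 41.0, -0.0)]
410 [(17.0, 58.0, 30.0), (14.0, 69.0, 0.0), (14.0, 64.0, -0.0), (14.0, 58.0, -0.0), (14.0, 52.0, -0.0), (14.0, 46.0, -0.0), (13.0, 40.0, 0.0)]
block side [0.31297257 0.66612463 0.24034066] [0.98570388 1.49742166 0.00580981] [0.51995942 0.61583197 0.2487221 ]
```

```bash
cat >> h.py <<'E'
def frame(psi_deg,turn=0,tilt=28):
    "tool z=-a, tool y = holder y, then turned by turn deg about tool z"
    p=np.radians(psi_deg);b=np.radians(tilt)
    a=np.array([-np.sin(b)*np.cos(p),-np.sin(b)*np.sin(p),np.cos(b)]); y=np.array([-np.sin(p),np.cos(p),0]); z=-a
    return R.from_matrix(np.c_[np.cross(y,z),y,z])*R.from_euler('z',turn,degrees=True),a
E
python3 - <<'E'
from h import *
Rt,a=frame(8.6); butt=np.array([.5865,.1573,.2270])
for p in ([.186,.649,.33],[.38,.36,.36],[.50,.20,.36],butt+.05*a): print(*going(p,Rt))
E
```

```text
[-0.1068 -0.4819 -0.4198] [-0.03  0.05 -8.59]
[-0.1068 -0.4819 -0.4198] [-26.63 -22.4  -11.56]
[-0.1068 -0.4819 -0.4198] [-42.57 -34.48 -11.53]
[-0.1068 -0.4819 -0.4198] [-49.93 -37.16  -2.65]
```

Request:
servo_tool --increments "0 0 0 0 0 -4 8.5; 0 0 0 0 0 -8 8.5; 0 0 0 -2.5 -2.2 -10.5 8.5; 0 0 0 -5.5 -4.8 -11.5 8.5; 0 0 0 -8.5 -7.2 -11.5 8.5; 0 0 0 -11.5 -9.7 -11.5 8.5; -0.02 -0.1 -0.09 -14.5 -12.2 -11.5 8.5; -0.04 -0.2 -0.18 -17.5 -14.7 -11.5 8.5; -0.06 -0.3 -0.26 -20.5 -17.2 -11.5 8.5; -0.08 -0.37 -0.32 -23.5 -19.7 -11.5 8.5" --grip_force 30

```text
time: 0.93
eef_pos: [0.3581, 0.3935, 0.3602]
tcp_rot: [-0.025, 0.982, 0.013, 0.189]
contact_force: [0.6, -0.0, -0.2]
opening: 0.992
```

Run:
```python
from h import *
Rt,a=frame(8.6); butt=np.array([.5865,.1573,.2270])
print(ctrl.get_state()['qpos'])
for p in ([.50,.20,.36],butt+.05*a): print(*going(p,Rt))
```

```text
[ 0.74180712 -0.24037796  1.93645764 -0.24830567  1.14735526 -0.81060026]
[-0.0253 -0.1067 -0.0951] [-12.31 -20.08   4.58]
[-0.0253 -0.1067 -0.0951] [-14.68 -25.18  15.01]
```

Request:
servo_tool --increments "-0.01 -0.05 -0.04 -2 -3.2 0.6 8.5; -0.02 -0.1 -0.08 -4.2 -6.6 1.4 8.5; -0.025 -0.107 -0.095 -6.3 -10 2.2 8.5; -0.025 -0.107 -0.095 -8.4 -13.4 3 8.5; -0.025 -0.107 -0.095 -10.3 -16.7 3.8 8.5; -0.025 -0.107 -0.095 -12 -19.5 5 8.5; -0.025 -0.107 -0.095 -12.8 -21.2 7 8.5; -0.025 -0.107 -0.095 -13.5 -22.6 9.5 8.5; -0.025 -0.107 -0.095 -14 -24 12 8.5; -0.025 -0.107 -0.095 -14.3 -25 13 8.5"

```text
time: 1.77
eef_pos: [0.5496, 0.1535, 0.2827]
tcp_rot: [-0.069, 0.969, 0.018, 0.236]
contact_force: [-1.4, -0.2, -1.2]
opening: 0.998
```

Request:
servo_tool --increments "0 0 0 0 0 0 8.5; 0 0 0 0 0 0 8.5"

```text
time: 1.93
eef_pos: [0.5498, 0.1548, 0.2862]
tcp_rot: [-0.07, 0.969, 0.018, 0.238]
contact_force: [-0.0, 0.5, -0.8]
opening: 0.994
```

Run:
```python
from h import *
Rt,a=frame(8.6); butt=np.array([.5865,.1573,.2270])
print(ctrl.get_state()['qpos'])
for p in (butt+.05*a,butt-.03*a): print(*going(p,Rt))
```

```text
[ 0.08454828 -0.20972971  2.06212127  0.04085929  0.80818462 -1.65060378]
[-0.0009 -0.0064 -0.0065] [-0.47 -0.3   1.95]
[-0.0009 -0.0064 -0.0065] [-0.52 -0.29  9.95]
```

Request:
servo_tool --increments "0 -0.006 -0.006 -0.5 -0.3 1 8.5; 0 -0.006 -0.006 -0.5 -0.3 2 8.5; 0 -0.006 -0.006 -0.5 -0.3 3 8.5; 0 -0.006 -0.006 -0.5 -0.3 4.5 8.5; 0 -0.006 -0.006 -0.5 -0.3 6 8.5; 0 -0.006 -0.006 -0.5 -0.3 7.5 8.5; 0 -0.006 -0.006 -0.5 -0.3 9 8.5; 0 -0.006 -0.006 -0.5 -0.3 9.9 8.5; 0 -0.006 -0.006 -0.5 -0.3 9.9 8.5; 0 -0.006 -0.006 -0.5 -0.3 9.9 8.5"

```text
time: 2.77
eef_pos: [0.6003, 0.1602, 0.2012]
tcp_rot: [-0.073, 0.967, 0.018, 0.241]
contact_force: [0.1, -0.0, 1.0]
opening: 0.995
```

Run:
```python
from h import *
Rt,a=frame(8.6); butt=np.array([.5865,.1573,.2270])
st=ctrl.get_state();print(st['contact_force'],st['wrist_torque'])
for p in (butt-.03*a,): print(*going(p,Rt))
im,_=snap('side','side1'); snap('top','top1')
cv2.imwrite('pics/c1.png',cv2.resize(im[110:270,250:450],(800,640))[:600,:,::-1])
```

```text
[ 0.09349209 -0.01796833  0.9742459 ] [ 0.00058155  0.20735783 -0.00527356]
[-0.0002  0.0004  0.0014] [ 0.03 -0.08  0.07]
```

View pics/c1.png

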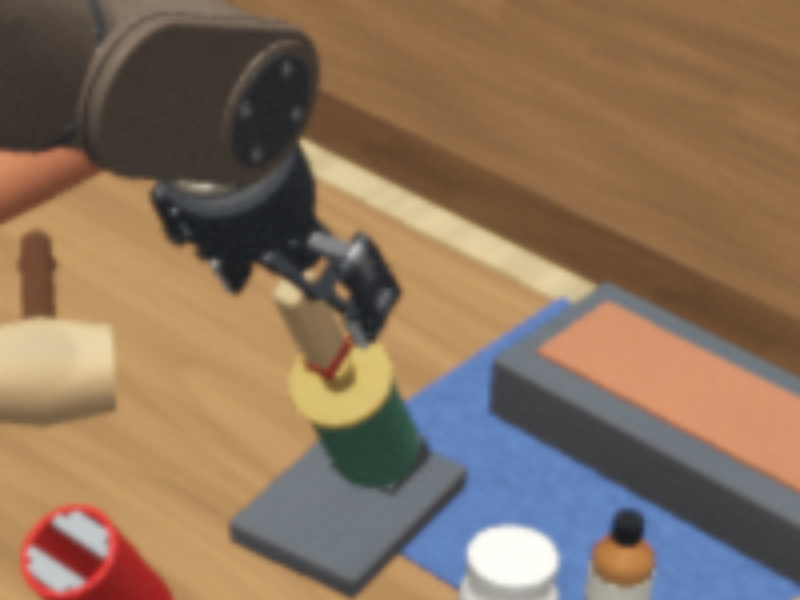

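The jaws straddle the handle; at crop (320,300) it sits between the fingers. Closing now.

Request:
servo_tool --increments "0 0 0 0 -0.08 0 5; 0 0 0 0 -0.08 0 3; 0 0 0 0 -0.08 0 1; 0 0 0 0 -0.08 0 1; 0 0 0 0 -0.08 0 1; 0 0 0 0 -0.08 0 1; 0 0 0 0 -0.08 0 1; 0 0 0 0 -0.08 0 1" --grip_force 40

```text
time: 3.53
eef_pos: [0.6006, 0.159, 0.2022]
tcp_rot: [-0.073, 0.967, 0.018, 0.242]
contact_force: [-1.5, 1.2, 1.7]
opening: 0.206
```

Request:
servo_tool --increments "0 0 0 0 0 0 1; 0 0 0 0 0 0 1"

```text
time: 3.7
eef_pos: [0.6006, 0.159, 0.2022]
tcp_rot: [-0.073, 0.967, 0.018, 0.242]
contact_force: [-1.9, 0.3, 1.9]
opening: 0.207
```

Request:
servo_tool --increments "0 0 0.1 0 0 0 1; 0 0 0.2 0 0 0 1; 0 0 0.3 0 0 0 1; 0 0 0.4 0 0 0 1; 0 0 0.48 0 0 0 1; 0 0 0.48 0 0 0 1; 0 0 0.48 0 0 -0.2 1; 0 0 0.48 0 0 -0.4 1; 0 0 0.48 0 0 -0.4 1"

```text
time: 4.45
eef_pos: [0.5982, 0.1587, 0.2038]
tcp_rot: [0.158, 0.957, 0.075, 0.23]
contact_force: [4.9, 1.0, -5.7]
opening: 0.21
```

```bash
cat >> h.py <<'E'
def rep():
    st=ctrl.get_state();Rt,a=frame(8.6);R0=R.from_quat(st['tcp_rot'])
    print('t',st['time'],'Fa',st['contact_force']@a,'F',st['contact_force'].round(1),'rise mm',(st['eef_pos']-[.6006,.159,.2022])@a*1000,'turn',(Rt.inv()*R0).as_rotvec(degrees=True).round(1),'q6',st['qpos'][5],'op',st['opening'])
E
python3 -c "from h import *;rep()"
```

```text
t 4.45 Fa -7.393529056078748 F [ 4.9  1.  -5.7] rise mm 2.552286207803348 turn [ 0.  -0.  27.4] q6 -1.194164027259855 op 0.20977830823114785
```

Request:
servo_tool --increments "0 0 0 0 0 0.25 1; 0 0 0.1 0 0 0.25 1; 0 0 0.2 0 0 0.25 1; 0 0 0.28 0 0 0.25 1; 0 0 0.28 0 0 0.25 1; 0 0 0.28 0 0 0.05 1; 0 0 0.28 0 0 -0.05 1; 0 0 0.28 0 0 -0.05 1"

```text
time: 5.12
eef_pos: [0.5982, 0.1587, 0.204]
tcp_rot: [0.29, 0.926, 0.106, 0.218]
contact_force: [7.5, 2.4, -10.1]
opening: 0.208
```

```bash
python3 -c "from h import *;rep()"
```

```text
t 5.1167 Fa -12.546132018095982 F [  7.5   2.4 -10.1] rise mm 2.7605865152556457 turn [-0.  -0.1 43.4] q6 -0.9150509940943493 op 0.2079315046445453
```

Request:
servo_tool --increments "0 0 0 0 0 0.25 1; 0 0 0.1 0 0 0.25 1; 0 0 0.2 0 0 0.25 1; 0 0 0.28 0 0 0.25 1; 0 0 0.28 0 0 0.25 1; 0 0 0.28 0 0 0.05 1; 0 0 0.28 0 0 0 1; 0 0 0.28 0 0 0 1"

```text
time: 5.78
eef_pos: [0.5986, 0.1587, 0.2065]
tcp_rot: [0.416, 0.876, 0.136, 0.202]
contact_force: [0.3, -0.1, -0.9]
opening: 0.202
```

```bash
python3 -c "from h import *;rep()"
```

```text
t 5.7833 Fa -0.935242429670315 F [ 0.3 -0.1 -0.9] rise mm 4.725508925676523 turn [-0.  -0.1 59.4] q6 -0.6344257342917657 op 0.2021592154006651
```

It let go at about 59°: the rise is 4.7 mm with only the awl's weight on the wrist. Drawing straight out, gently at first.

Request:
servo_tool --increments "0 0 0 0 0 -0.3 1; 0 0 0 0 0 -0.6 1; 0 0 0 0 0 -0.9 1; 0 0 0 0 0 -1.2 1; 0 0 0 0 0 -1.5 1; 0 0 0 0 0 -1.5 1"

```text
time: 6.28
eef_pos: [0.5917, 0.1577, 0.2203]
tcp_rot: [0.417, 0.876, 0.136, 0.202]
contact_force: [0.9, -0.1, -0.7]
opening: 0.206
```

```bash
python3 -c "from h import *;rep()"
```

```text
t 6.2833 Fa -1.0538864561876726 F [ 0.9 -0.1 -0.7] rise mm 20.232072264794777 turn [-0.1 -0.2 59.5] q6 -0.6319798532129088 op 0.20586711104846184
```

Request:
servo_tool --increments "0 0 0 0 0 -1 1; 0 0 0 0 0 -2 1; 0 0 0 0 0 -3 1; 0 0 0 0 0 -4 1; 0 0 0 0 0 -5.2 1; 0 0 0 0 0 -6.4 1; 0 0 0 0 0 -7.6 1; 0 0 0 0 0 -8.8 1; 0 0 0 0 0 -10 1; 0 0 0 0 0 -10.5 1" --grip_force 50

```text
time: 7.12
eef_pos: [0.5425, 0.1503, 0.3147]
tcp_rot: [0.417, 0.875, 0.137, 0.203]
contact_force: [0.5, 0.1, -1.3]
opening: 0.205
```

Run:
```python
from h import *
rep(); im,_=snap('side','side2'); snap('top','top2')
cv2.imwrite('pics/c2.png',cv2.resize(im[60:300,220:540],(800,600))[:,:,::-1])
```

```text
t 7.1167 Fa -1.3699746914162552 F [ 0.5  0.1 -1.3] rise mm 126.90336587849771 turn [-0.1 -0.3 59.5] q6 -0.6279092710577198 op 0.20470411379255513
```

View pics/c2.png

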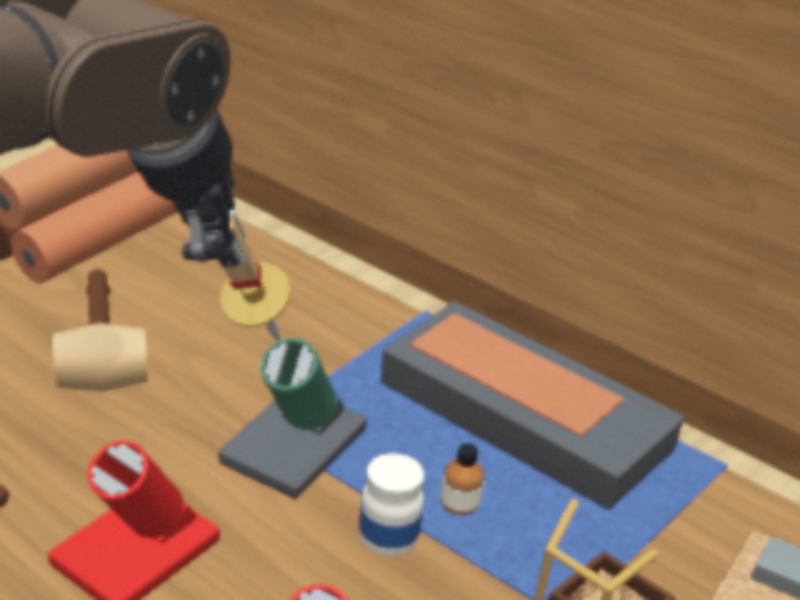

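```bash
cat >> h.py <<'E'
PSI=-3.68; TRAY=np.array([.6736,-.2051,.0205]); LZ=.172
def restpose(tilt,up=0.0,off=(0,0)):
    Rt,a=frame(PSI,0,tilt); return TRAY+LZ*a+np.array([off[0],off[1],up]),Rt
E
python3 - <<'E'
from h import *
p,Rt=restpose(0,.17)
Rh=R.from_quat(ctrl.get_state()['tcp_rot']); 
for q in ([.57,.03,.37],[.62,-.09,.37],p): print(q,*going(q,Rt))
# measure awl in hand: guard
q=np.load('pics/side2.npz'); W=cloud('side',q['d']);st=ctrl.get_state();R0=R.from_quat(st['tcp_rot'])
L=R0.inv().apply((np.nan_to_num(W[165:200,300:345].reshape(-1,3))-st['eef_pos']))
hs=q['im'][165:200,300:345].reshape(-1,3).astype(int)
k=(abs(L[:,2]-.086)<.012)&(np.hypot(L[:,0],L[:,1])<.04)&(hs[:,0]>150)
k&=abs(L[:,2]-np.median(L[k,2]))<.003
print(k.sum(),np.median(L[k,2]),cv2.minEnclosingCircle((L[k,:2]*1000).astype(np.float32)),np.linalg.lstsq(np.c_[L[k,:2],np.ones(k.sum())],L[k,2],rcond=None)[0])
E
```

```text
[0.57, 0.03, 0.37] [ 0.2971  0.4118 -0.8076] [-12.35  -3.27  -4.51]
[0.62, -0.09, 0.37] [ 0.2971  0.4118 -0.8076] [-24.63  -7.28  -3.01]
[ 0.6736 -0.2051  0.3625] [ 0.2971  0.4118 -0.8076] [-36.55 -11.05  -0.64]
350 0.08464938372407528 ((1.1261811256408691, 0.5266194343566895), 33.8403205871582) [-0.00117792  0.00243702  0.0846722 ]
```

Request:
servo_tool --increments "0 0 0 -1 -0.3 -2 1; 0 0 0 -3 -0.8 -4 1; 0.04 0.06 -0.11 -6 -1.6 -4.5 1; 0.08 0.11 -0.21 -9 -2.4 -4.5 1; 0.12 0.16 -0.32 -12 -3.3 -4.5 1; 0.15 0.21 -0.42 -15 -4.3 -4.1 1; 0.19 0.26 -0.52 -18 -5.2 -3.8 1; 0.23 0.32 -0.62 -21 -6.1 -3.4 1; 0.26 0.37 -0.72 -24 -7 -3 1; 0.297 0.412 -0.808 -26.5 -7.8 -2.6 1" --grip_force 60

```text
time: 8.05
eef_pos: [0.6301, -0.1104, 0.3653]
tcp_rot: [0.03, 1.0, -0.001, -0.003]
contact_force: [0.2, -0.7, -1.3]
opening: 0.205
```

```bash
sed -i 's/LZ=.172/LZ=.171/' h.py
python3 - <<'E'
from h import *
p,Rt=restpose(0,.17); print(ctrl.get_state()['qpos']); print(*going(p,Rt))
E
```

```text
[-0.33057989  0.14865881  1.52242857 -0.00350061  1.47606677 -1.84023586]
[-0.0019 -0.0063  0.0034] [-4.92 -9.18  0.37]
```

Request:
servo_tool --increments "0 -0.006 0 -1.6 -3 0.2 1; 0 -0.006 0 -3.3 -6 0.3 1; 0 -0.006 0 -4.4 -8.2 0.4 1; 0 -0.006 0 -4.9 -9.2 0.4 1; 0 -0.006 0 -4.9 -9.2 3 1; 0 -0.006 0 -4.9 -9.2 5.5 1; 0 -0.006 0 -4.9 -9.2 7.5 1; 0 -0.006 0 -4.9 -9.2 9.5 1; 0 -0.006 0 -4.9 -9.2 10 1; 0 -0.006 0 -4.9 -9.2 10 1"

```text
time: 8.88
eef_pos: [0.6707, -0.2016, 0.2631]
tcp_rot: [0.032, 0.999, 0.001, -0.001]
contact_force: [-0.7, 0.4, -1.7]
opening: 0.203
```

Run:
```python
from h import *
p,Rt=restpose(0,.0); print(ctrl.get_state()['qpos']); print(*going(p,Rt))
im,_=snap('side','side3'); im2,_=snap('top','top3')
cv2.imwrite('pics/c3.png',np.hstack([cv2.resize(im[140:350,380:590],(400,400)),cv2.resize(im2[90:230,400:540],(400,400))])[:,:,::-1])
```

```text
[-4.36816423e-01  3.30829939e-01  1.48866924e+00  9.11560032e-04
  1.32525503e+00 -1.94445444e+00]
[ 0.002  -0.0026  0.0008] [-0.33 -0.35  7.16]
```

View pics/c3.png

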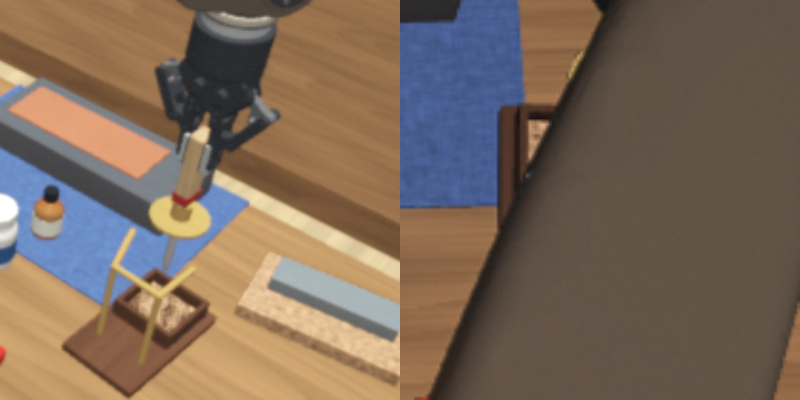

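The awl hangs upright with its tip above the tray (tip at crop (168,265), tray at (160,300)). Lowering to about 5 mm above the floor, then tilting about the tip.

Request:
servo_tool --increments "0.002 -0.003 0 -0.3 -0.35 1 1; 0.002 -0.003 0 -0.3 -0.35 2.5 1; 0.002 -0.003 0 -0.3 -0.35 4 1; 0.002 -0.003 0 -0.3 -0.35 5.2 1; 0.002 -0.003 0 -0.3 -0.35 6 1; 0.002 -0.003 0 -0.3 -0.35 6.5 1; 0.002 -0.003 0 -0.3 -0.35 6.5 1; 0.002 -0.003 0 -0.3 -0.35 6.5 1"

```text
time: 9.65
eef_pos: [0.6747, -0.2063, 0.2012]
tcp_rot: [0.032, 0.999, -0.001, 0.003]
contact_force: [0.4, -0.0, -1.3]
opening: 0.204
```

Run:
```python
from h import *
print(ctrl.get_state()['contact_force'])
for t in (0,4,8,12,16,20,24,26,28): p,Rt=restpose(t,.005); print(t,*going(p,Rt))
```

```text
[ 0.36169251 -0.03754034 -1.29102052]
0 [-0.0023  0.0054  0.0005] [0.12 0.12 0.47]
4 [-0.0022 -0.0644  0.0005] [1.32 0.12 0.5 ]
8 [-0.0022 -0.1343  0.0006] [2.5  0.12 0.62]
12 [-0.0022 -0.2041  0.0007] [3.68 0.12 0.82]
16 [-0.0022 -0.2739  0.0008] [4.84 0.12 1.1 ]
20 [-0.0022 -0.3437  0.0008] [5.98 0.12 1.46]
24 [-0.0021 -0.4135  0.0009] [7.09 0.12 1.91]
26 [-0.0021 -0.4484  0.001 ] [7.63 0.12 2.16]
28 [-0.0021 -0.4833  0.001 ] [8.16 0.12 2.42]
```

Request:
servo_tool --increments "-0.002 -0.065 0 1.3 0.12 0.2 1; -0.002 -0.135 0 2.5 0.12 0.4 1; -0.002 -0.204 0 3.7 0.12 0.7 1; -0.002 -0.274 0 4.8 0.12 1 1; -0.002 -0.344 0 6 0.12 1.4 1; -0.002 -0.4135 0 7.1 0.12 1.9 1; -0.002 -0.45 0 7.6 0.12 2.2 1; -0.002 -0.45 0 7.6 0.12 2.2 1; -0.002 -0.45 0 7.6 0.12 2.2 1"

```text
time: 10.4
eef_pos: [0.5991, -0.2006, 0.1801]
tcp_rot: [0.031, 0.974, -0.008, 0.226]
contact_force: [0.1, 0.3, -1.1]
opening: 0.199
```

Run:
```python
from h import *
st=ctrl.get_state();print(st['contact_force'],st['qpos'])
for t,u in ((26,0.005),(28,0.005),(28,0.001),(28,-.001)): p,Rt=restpose(t,u); print(t,u,*going(p,Rt))
im,_=snap('side','side4'); im2,_=snap('top','top4')
cv2.imwrite('pics/c4.png',np.hstack([cv2.resize(im[180:350,400:570],(400,400)),cv2.resize(im2[90:230,400:540],(400,400))])[:,:,::-1])
```

```text
[ 0.13204027  0.32431919 -1.12978321] [-0.56343038  0.06563298  2.00196196  0.33441788  0.69469526 -2.28763947]
26 0.005 [-0.0009  0.0024  0.0008] [0.07 0.03 0.07]
28 0.005 [-0.0009 -0.0325  0.0009] [0.67 0.03 0.08]
28 0.001 [-0.0009 -0.0325  0.0009] [0.84 0.03 0.44]
28 -0.001 [-0.0009 -0.0325  0.0009] [0.93 0.03 0.62]
```

View pics/c4.png

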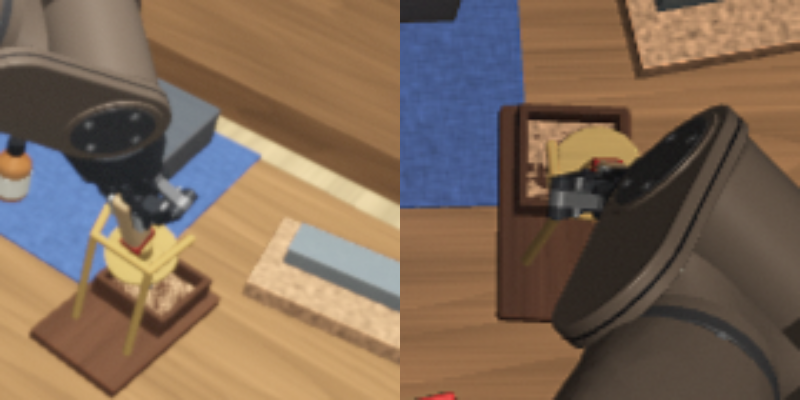

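The handle lies between the prongs above the crossbar and the tip is inside the tray. Feeling down for contact.

Request:
servo_tool --increments "0 -0.01 0 0.25 0.03 0.1 1; 0 -0.02 0 0.5 0.03 0.2 1; 0 -0.025 0 0.65 0.03 0.3 1; 0 -0.025 0 0.65 0.03 0.4 1; 0 -0.025 0 0.65 0.03 0.4 1"

```text
time: 10.92
eef_pos: [0.5955, -0.1999, 0.1733]
tcp_rot: [0.031, 0.971, -0.008, 0.238]
contact_force: [-1.5, 0.3, 1.9]
opening: 0.205
```

```bash
cat >> h.py <<'E'
def rep2():
    st=ctrl.get_state();R0=R.from_quat(st['tcp_rot']);print('Ftool',R0.inv().apply(st['contact_force']).round(2),'F',st['contact_force'].round(2),'T',st['wrist_torque'].round(3))
    zt=R0.as_matrix()[:,2]; tip=st['eef_pos']+LZ*zt; print('tip-tray mm',((tip-TRAY)*1000).round(1),'tilt',np.degrees(np.arccos(-zt[2])), 'neck',(tip-zt*.128-(np.array([.6387,-.2029,.133])+R.from_euler('z',PSI,degrees=True).apply([-.025,0,0])))*1000)
E
python3 -c "from h import *;rep2()"
```

```text
Ftool [ 0.48  0.24 -2.36] F [-1.5   0.34  1.86] T [0.205 0.203 0.112]
tip-tray mm [0.9 0.1 1.2] tilt 27.601298444012713 neck [1.59913514 0.15350434 2.16710594]
```

Request:
servo_tool --increments "0 -0.008 0 0.14 0 0.02 1; 0 -0.015 0 0.26 0 0.03 1; 0 -0.015 0 0.26 0 0.03 1; 0 -0.015 0 0.26 0 0.03 1" --grip_force 25

```text
time: 11.25
eef_pos: [0.5943, -0.2002, 0.1728]
tcp_rot: [0.031, 0.968, -0.009, 0.248]
contact_force: [5.3, 1.0, 1.2]
opening: 0.201
```

```bash
python3 -c "from h import *;rep2()"
```

```text
Ftool [-5.12  1.29  1.46] F [5.27 0.96 1.18] T [ 0.161 -0.891  0.149]
tip-tray mm [ 2.6 -0.6  2.3] tilt 28.68224497459924 neck [ 1.1267743  -0.25140066  2.06289919]
```

Contact with both floor and crossbar. Opening slowly.

Request:
servo_tool --increments "0 0 0 0 0 0 1.9; 0 0 0 0 0 0 2.1; 0 0 0 0 0 0 2.3; 0 0 0 0 0 0 2.6; 0 0 0 0 0 0 3; 0 0 0 0 0 0 3.5; 0 0 0 0 0 0 4; 0 0 0 0 0 0 4.5; 0 0 0 0 0 0 5; 0 0 0 0 0 0 5"

```text
time: 12.08
eef_pos: [0.5928, -0.1996, 0.1711]
tcp_rot: [0.031, 0.969, -0.008, 0.245]
contact_force: [0.4, 0.1, 0.0]
opening: 0.585
```

Run:
```python
from h import *
rep2(); print(ctrl.get_state()['opening'])
im,_=snap('side','side5'); im2,_=snap('top','top5')
cv2.imwrite('pics/c5.png',np.hstack([cv2.resize(im[180:350,400:570],(400,400)),cv2.resize(im2[90:230,400:540],(400,400))])[:,:,::-1])
```

```text
Ftool [-0.32  0.1   0.16] F [0.37 0.08 0.01] T [0.008 0.214 0.023]
tip-tray mm [0.4 0.3 0.2] tilt 28.400329780830578 neck [-0.50078954  0.36653793  0.27609597]
0.5847600524625662
```

View pics/c5.png

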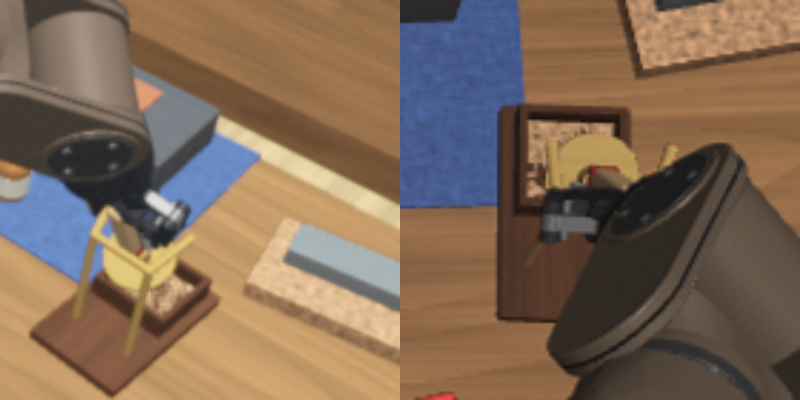

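Request:
servo_tool --increments "0 0 0 0 0 -0.5 5; 0 0 0 0 0 -1.5 5; 0 0 0 0 0 -2.5 5; 0 0 0 0 0 -4 5; 0 0 0 0 0 -6 5; 0 0 0 0 0 -8 5; 0 0 0 0 0 -11 5; 0 0 0 0 0 -14 5; 0 0 0 0 0 -17 5; 0 0 0 0 0 -18 5"

```text
time: 13.02
eef_pos: [0.5073, -0.1948, 0.3362]
tcp_rot: [0.03, 0.968, -0.011, 0.249]
contact_force: [-0.1, -0.3, 0.8]
opening: 0.583
```

Request:
servo_tool --increments "0 0 0 0 3 0 5; 0 0 0 0 6 0 5; 0 0 0 0 9 0 5; 0 0 0 0 12 0 5; 0 0 0 0 15 0 5; 0 0 0 0 18 0 5; 0 0 0 0 18 0 5; 0 0 0 0 18 0 5"

```text
time: 13.68
eef_pos: [0.5186, -0.013, 0.3291]
tcp_rot: [0.029, 0.969, -0.008, 0.245]
contact_force: [0.6, -0.1, 0.1]
opening: 0.584
```

Run:
```python
from h import *
rep2()
im,d=snap('side','side6'); im2,d2=snap('top','top6')
cv2.imwrite('pics/c6.png',np.hstack([cv2.resize(im[180:350,400:570],(400,400)),cv2.resize(im2[90:230,400:540],(400,400))])[:,:,::-1])
cv2.imwrite('pics/full6.png',np.hstack([cv2.resize(im,(400,300)),cv2.resize(im2,(400,300))])[:,:,::-1])
```

```text
Ftool [-0.57 -0.04  0.16] F [ 0.57 -0.08  0.13] T [0.032 0.201 0.059]
tip-tray mm [-73.9 187.1 158.2] tilt 28.39890227180764 neck [-74.77546504 187.07214071 158.29932667]
```

View pics/c6.png

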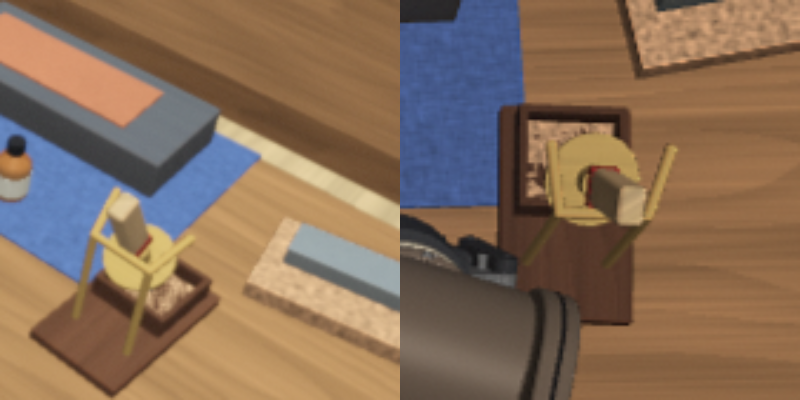

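View pics/full6.png

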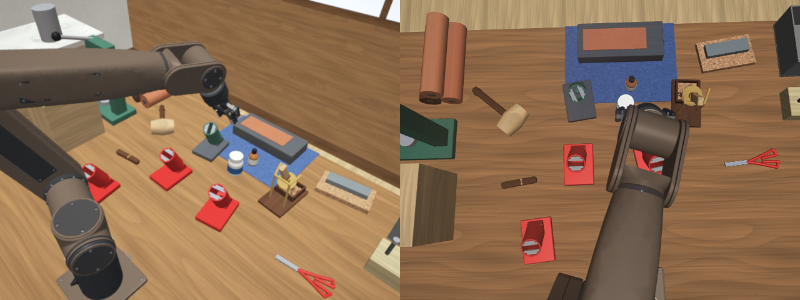

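The awl leans in the fork, with the guard at top-crop (595,175) and the butt at (630,205). I'll measure its actual pose from the guard and butt.

Run:
```python
from h import *
from scipy.optimize import least_squares
fork=np.array([.6387,-.2029,.133])+R.from_euler('z',PSI,degrees=True).apply([-.025,0,0])
for tag in('5','6'):
  for n in('top','side'):
    q=np.load(f'pics/{n}{tag}.npz');W=np.nan_to_num(cloud(n,q['d'])).reshape(-1,3);im=q['im'].reshape(-1,3).astype(int)
    Rt,a=frame(PSI);g0=TRAY+.085*a
    k=(np.linalg.norm(W-g0,axis=1)<.045)&(abs((W-g0)@a)<.02)&(im[:,0]>130)&(im[:,2]<im[:,0]*.72)
    P=W[k]
    nrm=a
    for _ in range(8):
        d=(P-g0)@nrm; m=abs(d-np.median(d))<.004
        c=P[m].mean(0); nrm=np.linalg.svd(P[m]-c)[2][2]; nrm*=np.sign(nrm[2]); g0=c
    Q=P[m]; e1=np.cross(nrm,[0,1,0]);e1/=np.linalg.norm(e1);e2=np.cross(nrm,e1)
    cc,r=cv2.minEnclosingCircle((np.c_[(Q-c)@e1,(Q-c)@e2]*1000).astype(np.float32))
    g=c+e1*cc[0]/1000+e2*cc[1]/1000
    # butt
    bm=(np.linalg.norm(W-(g+.115*nrm),axis=1)<.025)&(abs((W-g)@nrm-.115)<.005)
    if bm.sum()<20: print(tag,n,m.sum(),r,'guard',g,'n',nrm,'no butt');b=g+.115*nrm
    else:
        B=W[bm];L=np.c_[(B-g)@e1,(B-g)@e2]*1000; rr=cv2.minAreaRect(L.astype(np.float32)); b=g+nrm*np.median((B-g)@nrm)+e1*rr[0][0]/1000+e2*rr[0][1]/1000; print(tag,n,'rect',rr)
    u=(b-g)/np.linalg.norm(b-g); tip=g-.085*u; neck=tip+.128*u
    print(tag,n,m.sum(),round(r,1),'guard',g,'u',u,'len',np.linalg.norm(b-g),'tip-tray',(tip-TRAY)*1000,'neck err',np.linalg.norm(neck-fork)*1000,neck-fork,'tilt',np.degrees(np.arccos(u[2])))
```

```text
5 top 323 32.070892333984375 guard [ 0.63794077 -0.20303095  0.0974737 ] n [-0.480268    0.01428226  0.87700551] no butt
5 top 323 32.1 guard [ 0.63794077 -0.20303095  0.0974737 ] u [-0.480268    0.01428226  0.87700551] len 0.11500000000000002 tip-tray [5.16355188 0.85506242 2.42823633] neck err 4.306604842847182 [ 0.0035377  -0.00112141  0.00218494] tilt 28.716776985929148
5 side rect ((12.162652969360352, -2.2912025451660156), (17.167774200439453, 6.261794090270996), 70.35530853271484)
5 side 272 32.3 guard [ 0.63430075 -0.20370682  0.09579091] u [-0.55385077  0.0475035   0.83125973] len 0.11516833696687358 tip-tray [ 7.77806444 -2.64461373  4.63383129] neck err 3.5987826882303815 [-0.00326638 -0.00036876 -0.00146492] tilt 33.771638663542085
6 top rect ((-0.43330955505371094, -1.0213842391967773), (23.92938232421875, 18.28460693359375), 0.0650831013917923)
6 top 403 33.0 guard [ 0.63557667 -0.20246861  0.09621752] u [-0.47468051  0.0273679   0.87973258] len 0.11410122608377446 tip-tray [2.32451492 0.30512253 0.94024955] neck err 1.7587428932275226 [1.41386204e-03 3.61462799e-06 1.04601990e-03] tilt 28.389878378622527
6 side rect ((0.24433135986328125, -1.4755563735961914), (17.5172119140625, 25.3035831451416), 89.72411346435547)
6 side 329 32.6 guard [ 0.63445816 -0.20326624  0.09625792] u [-0.47840034  0.03443863  0.87746629] len 0.11453968428002805 tip-tray [ 1.52218651 -1.09352356  1.17328923] neck err 1.1119715732742461 [ 0.0001354  -0.00048998  0.00098897] tilt 28.66178190927835
```

Tip within 3 mm of the tray centre, at about 21 mm height; neck within 2 mm of the fork point; tilt 28.5°. Both cameras agree, so I'm handing in.

Run:
```python
from h import *
a=np.load('pics/top0.npz')['im'].astype(int);b=np.load('pics/top6.npz')['im'].astype(int)
for n,(r0,r1,c0,c1) in dict(mallet=(135,220,110,210),dye=(120,147,355,385)).items(): print(n,'diff',abs(a-b)[r0:r1,c0:c1].mean())
a=np.load('pics/side0.npz')['im'].astype(int);b=np.load('pics/side6.npz')['im'].astype(int); print('glue',abs(a-b)[240:282,362:392].mean())
print(ctrl.get_state()['time'],ctrl.sign_off())
```

```text
mallet diff 7.7688235294117645
dye diff 6.17119341563786
glue 8.852645502645503
the job is handed in; nothing more can be done
13.7833 None
```

Run:
```python
import numpy as np,cv2
for n,boxes in dict(top=dict(mallet=(135,220,110,210),dye=(120,147,355,385)),side=dict(glue=(240,282,362,392),mallet=(165,220,235,285),scissors=(400,475,435,540))).items():
    a=np.load(f'pics/{n}0.npz')['im'];b=np.load(f'pics/{n}6.npz')['im']
    for k,(r0,r1,c0,c1) in boxes.items():
        f=lambda x:cv2.cvtColor(x[r0:r1,c0:c1],cv2.COLOR_RGB2GRAY).astype(np.float32)
        print(n,k,cv2.phaseCorrelate(f(a),f(b)))
```

```text
top mallet ((0.029923388222862002, -0.019972543714935398), 1.0040635475582547)
top dye ((-0.01260545479201447, 0.5705119839766333), 1.0003852448345703)
side glue ((0.05486637248526449, 0.508933085068108), 0.9598231686486138)
side mallet ((0.015483040440113172, 0.060695894896511504), 1.0040696519215901)
side scissors ((0.06645542937513937, 0.49891458167693514), 0.989993105876593)
```

The awl is out of its well and leaning on the rest, released and still. I handed the job in at 13.8 s of the 58 s; the hand-in gives no verdict.

- **Unlocking:** I gripped the handle along its axis and turned it with gentle test pulls. It was stopped at about 2.6 mm of rise at 27° and 43°, then let go at about 59°. The wrist force along the axis was at most about 13 N at the readings taken after each move. I only had to turn it one way, because the first direction freed it.
- **Drawing out and placing:** I drew it about 127 mm straight along the axis, well past the 80 mm needed. I then carried it to the rest, lowered it upright into the tray and tilted it about its tip into the fork. I felt contact with both the floor and the crossbar before opening the fingers slowly.
- **Last checks:** Both cameras agree.

| Check | Measured | Required |
|---|---|---|
| Tip from tray centre | about 2 mm | within 50 mm |
| Tip height | about 21.5 mm | 16.5 to 35 mm |
| Neck from fork point | 1 to 2 mm | within 35 mm |
| Lean from vertical | 28.5° | 17 to 40° |

- **Gripper and bystanders:** The gripper was clear, with no contact force beyond noise. The mallet, glue jar and dye bottle shifted by at most about 0.6 pixel between the first and last pictures; the untouched scissors shifted by 0.5 pixel, so that is noise. This last comparison was made after handing in, on the saved pictures.
- **Disagreement:** One measurement disagreed: a side view taken before the gripper withdrew gave a lean of 34°, but the gripper was hiding part of the butt. The unobstructed views gave 28.5°.

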